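# Fit the matching spacer and lay a level bridge beam

### The arm

A 6-joint arm with a two-finger parallel gripper is mounted at the origin on the work surface. World frame = base frame: x ahead of the robot, y to its left, z up, the work surface at z = 0. Lengths are in m, angles in rad, forces in N, time in s.
With the tool pointing down it reaches from about 0.35 to 0.775 m from the base axis. Payload 5.5 kg.
Tool frame: the origin (TCP) lies between the finger pads; the fingertips stand robot.tcp_to_tips ahead of it and the grasp point (between the pads) is the TCP (robot.tcp_to_tips is the distance from the TCP to the fingertips, in m); z points along the fingers, y is the line along which they close (so a half turn about z gives the same grasp; the last joint's range is limited). The gripper opens to 85 mm and grips with 20 to 120 N. Pads are 22 mm wide; open, the fingers measure 114 mm over their backs; the gripper's body (76 mm by 85 mm) begins 54 mm behind the grasp point. The pads swing forward as they close: fully open they stand 13 mm farther back than shut.
Start: joints at [0.974, 0.313, 0.046, 1.304, 0, 1.431], TCP at [0.254, 0.516, 0.25] pointing down, gripper open.
Joint ranges: [-2.76, 2.76], [-0.86, 1.69], [-1.03, 1.26], [-2.2, 2.34], [-1.47, 1.5], [-3.14, 3.14]. Speed limits (rad/s): [2.57, 2.57, 3.14, 3.14, 3.14, 3.14].

### API

Orientations are given as a unit quaternion [x, y, z, w].
In Python, from rig import robot, get_image, spotter gives the robot as it stands.
- The arm moves only by the shell command python3 -m creep 'ROWS' [FORCE]. ROWS is JSON, a list of rows, each a list of 3 entries, a list of its own where there are three numbers: the opening, from 0 (shut) to 1 (fully open), then the shift along the tool's x, y, z in units of 25 mm (1.0 is 25 mm), then the turn about the tool's z in degrees. In form: [[claw, [x, y, z], roll], ...]. A call has exactly 10 rows; each row is the pose to reach, as a shift and turn from the pose commanded when the call began, along the tool's axes at that moment; what a row does not reach only later rows make up. A row lasts 1/12 s, in which the tool goes at most 41.7 mm and 7.16 degrees, less where a joint would pass 70% of its speed; a pose out of reach is approached as far as the arm can. A call with a gripper value outside its range is refused whole. The fingers move at their own pace and stop on an object; FORCE is the grip in N (left out, the last holds). Time passes only in rows, so rows that repeat a pose let the fingers close, or fill a call up. It gives the time, the measured TCP pose, the force, the opening and the grip force at its end, in the units of the state.
- robot.get_obs(): the state, without advancing time (a new reading comes with each control period).
- get_image(name): name is "scene" or "top" or "wrist"; returns a dict with "img" (480x640x3 uint8, red, green, blue), "mtx" (3x3 intrinsics, pixels), "rvec" (rotation vector, rad) and "tvec" (3), from world to camera coordinates, as OpenCV has them. Camera axes: x right, y down, z forward; pixel columns grow to the right and rows downward; lengths in m; the calibration is good to about 2 mm. A picture is of the moment at which its call begins. There is no depth.
- robot.close_job(): hands the job in; it is judged then, once.
Trained networks look in a picture, given as the dict that the camera call returned (one of the last four; its "shot" number tells which), for a name from the list of things; names that differ only in an ending like _2 or _b are one class to them, and where a whole thing is asked for, a point or a joint stands for the part that bears it (a point fixed in the world has none). Each returns a list of dicts, best first, with "conf" (0 to 1); they miss things now and then, are a little off and sometimes report something else, mostly with a low value. They report only what shows in the picture. A call takes as long as a camera call. They do not tell look-alikes from the thing itself.
- spotter.search_frame(name, picture): "extent" ([left, top, right, bottom] as shares, 0 to 1, of the picture: columns of its width, rows of its height, round what is visible of it).
- spotter.pinpoint(name, picture): "at" ([column, row] as shares, 0 to 1, of the picture: columns of its width, rows of its height: a listed point, or the origin of a listed thing).
The state is a dict: "time": time; "joint_pos": joint angles; "qvel": joint speeds; "joint_torque": joint torques, N m; "tcp_pos": TCP position; "tool_rot": TCP orientation; "force": force on the tool from outside, world axes, zero at the start; "ft_torque": the same for the moment, N m; "finger_gap": opening from 0.0 (shut) to 1.0 (fully open); "grip_force": force on a finger pad.
Only numpy, scipy, OpenCV 4.12 (cv2) and the standard library are available. Lean on these libraries where they do the work, as an engineer would, in place of code of your own. Each camera call takes 0.05 s, during which the arm holds its last target. There are 200 camera calls.

### The job

On the building plate, choose the one white spacer sleeve that is as tall as the pier standing there, and lower it (do not drop it) over the bare steel shaft until it stands fully down on the plate. Then lay the aluminium beam, open side up, across pier and spacer, centred and in line with them, so that it rests level on both. Leave the other two spacers standing where they are, and do not disturb the gear, the wheel or the glue bottle.

Things in the scene. Friction and masses are not known exactly. Their poses are not given: they have to be found in the camera images.
- base: Grey plastic building plate, 120 (x) x 260 (y) x 20 mm (z), fixed to the table; origin at the centre of its underside. It carries a bare upright steel shaft, 20 mm diameter, 45 mm tall above the plate's top with a tapered tip (12 mm across at the end), at x 0, y +75 mm; and one white pier at x 0, y -75 mm.
- shaft_foot (a point): point on the shaft's axis at the plate's top face (20 mm above the table); axes as the plate's.
- pier_spot (a point): point on the plate's top face under the middle of the pier that stands on this plate; axes as the plate's. Which of the three piers stands here differs from run to run.
- span_mid (a point): point on the plate's top face midway between the shaft and the pier; axes as the plate's (y runs from pier to shaft).
- spacer_short: The short one of three look-alike loose spacer sleeves: plain white plastic tube standing upright on the table, 60 mm long, outside diameter 44 mm, through bore 25 mm, about 70 g; origin at the centre of its lower end, z along its axis.
- spacer_mid: The mid one of three look-alike loose spacer sleeves: plain white plastic tube standing upright on the table, 80 mm long, outside diameter 44 mm, through bore 25 mm, about 70 g; origin at the centre of its lower end, z along its axis.
- spacer_long: The long one of three look-alike loose spacer sleeves: plain white plastic tube standing upright on the table, 100 mm long, outside diameter 44 mm, through bore 25 mm, about 70 g; origin at the centre of its lower end, z along its axis.
- pier_short: The short one of three look-alike fixed white piers: 60 mm tall, with a round foot 60 mm across, a slim waist and a flat round head 44 mm across; origin at the centre of its foot, z up. One pier stands on the building plate at pier_spot; the other two stand on a separate grey spare plate at the right side of the table and have no part in the job.
- pier_mid: The mid one of three look-alike fixed white piers: 80 mm tall, with a round foot 60 mm across, a slim waist and a flat round head 44 mm across; origin at the centre of its foot, z up. One pier stands on the building plate at pier_spot; the other two stand on a separate grey spare plate at the right side of the table and have no part in the job.
- pier_long: The long one of three look-alike fixed white piers: 100 mm tall, with a round foot 60 mm across, a slim waist and a flat round head 44 mm across; origin at the centre of its foot, z up. One pier stands on the building plate at pier_spot; the other two stand on a separate grey spare plate at the right side of the table and have no part in the job.
- beam: Loose aluminium channel, the bridge beam: 200 mm long (its y), 44 mm wide (its x), 26 mm tall, about 200 g, lying open side up on the table; flat floor 6 mm thick, two side walls 4 mm thick. Origin at the centre of its underside. It can be gripped across its 44 mm width. The two ends are alike.
- gear: Bystander: loose grey toothed wheel lying flat among the spacers, 60 mm across, 18 mm high; origin at the centre of its underside.
- wheel: Bystander: loose black-tyred toy wheel lying flat, 60 mm across, 20 mm high; origin at the centre of its underside.
- glue: Bystander: white upright bottle with a red cap, 52 mm across, 130 mm tall; origin at the centre of its underside.
There are look-alikes about, which are no part of the job. Of the things like the beam, leave any that is red; of the rest the smaller one is meant.

How it is judged:
By the outcome, as a careful person would: the job done as asked, in the order asked, and still so for the second after the job is handed in, with the robot touching nothing.
It also fails if it takes over 59 s, if anything falls off the work surface, if the arm or the gripper's body presses on something with over 40 N, if the wrist force passes 120 N, or if a joint passes its speed limit or range.

## Working session

There is one attempt and no reset: what is moved stays moved. The work goes in short steps, Python scripts to look and compute and a shell command to move; the robot and the scene stay as the last step left them, time stands still between calls to the robot, and variables do not carry over. Pictures are saved under pics/ and viewed, at most 10 in all, crops included, and the job is handed in when it is done.

```bash
mkdir -p pics; ls; cat > h.py <<'E'
import numpy as np, cv2
from rig import robot, get_image, spotter
def P(d):
    R,_=cv2.Rodrigues(np.array(d["rvec"],float)); return np.array(d["mtx"],float),R,np.array(d["tvec"],float).ravel()
def ray(d,uv):
    K,R,t=P(d); v=R.T@np.linalg.inv(K)@np.array([uv[0],uv[1],1.]); return -R.T@t, v/np.linalg.norm(v)
def onz(d,uv,z):
    c,v=ray(d,uv); return c+v*(z-c[2])/v[2]
def tri(obs):
    A=np.zeros((3,3));b=np.zeros(3);L=[]
    for d,uv in obs:
        c,v=ray(d,uv);M=np.eye(3)-np.outer(v,v);A+=M;b+=M@c;L.append((c,v,M))
    x=np.linalg.solve(A,b); return x,[float(np.linalg.norm(M@(x-c))) for c,v,M in L]
def proj(d,X):
    K,R,t=P(d); p=K@(R@np.array(X,float)+t); return p[:2]/p[2]
def save(d,n): cv2.imwrite("pics/"+n,cv2.cvtColor(d["img"],cv2.COLOR_RGB2BGR))
E
python3 - <<'E'
from h import *
np.set_printoptions(precision=4,suppress=True)
o=robot.get_obs();print(o["time"],o["tcp_pos"],o["tool_rot"],robot.tcp_to_tips)
ims={}
for n in("scene","top"):
    d=get_image(n);save(d,n+".png");ims[n]=d
    K,R,t=P(d);print(n,K[0,0],-R.T@t)
    for k in["base","shaft_foot","pier_spot","spacer_short","spacer_mid","spacer_long","pier_short","pier_mid","pier_long","beam"]:
        print(k,[(round(r["conf"],2),(np.array(r["at"])*[640,480]).round(0).tolist()) for r in spotter.pinpoint(k,d)[:4]])
E
```

```text
pics
0.0 [0.2534 0.5157 0.2494] [ 0.2264  0.974  -0.0008 -0.0003] 0.019
scene 444.1008451985924 [0.8395 0.56   0.9757]
base [(0.62, [247.0, 279.0]), (0.49, [241.0, 275.0])]
shaft_foot [(0.96, [262.0, 285.0]), (0.41, [333.0, 452.0])]
pier_spot [(0.61, [228.0, 256.0])]
spacer_short [(0.69, [368.0, 323.0])]
spacer_mid [(0.81, [415.0, 376.0])]
spacer_long [(0.68, [311.0, 381.0])]
pier_short [(0.56, [227.0, 257.0])]
pier_mid [(0.64, [253.0, 158.0])]
pier_long [(0.95, [268.0, 176.0])]
beam [(0.88, [354.0, 174.0]), (0.73, [301.0, 223.0]), (0.72, [463.0, 311.0])]
top 505.16770542166233 [ 0.2581 -0.1092  1.2031]
base [(0.71, [346.0, 161.0])]
shaft_foot [(0.9, [316.0, 167.0])]
pier_spot [(0.75, [318.0, 168.0]), (0.69, [379.0, 154.0])]
spacer_short [(0.84, [224.0, 241.0]), (0.2, [377.0, 157.0])]
spacer_mid [(0.57, [156.0, 249.0])]
spacer_long [(0.93, [208.0, 162.0])]
pier_short [(0.79, [379.0, 158.0])]
pier_mid [(0.78, [515.0, 253.0])]
pier_long [(0.94, [478.0, 260.0])]
beam [(0.8, [172.0, 332.0]), (0.57, [378.0, 254.0])]
```

```bash
python3 -c "print(1)"
```

```text
1
```

View pics/scene.png

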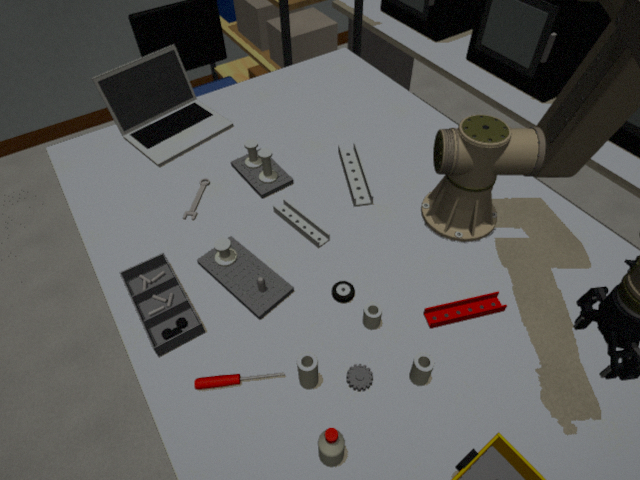

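View pics/top.png

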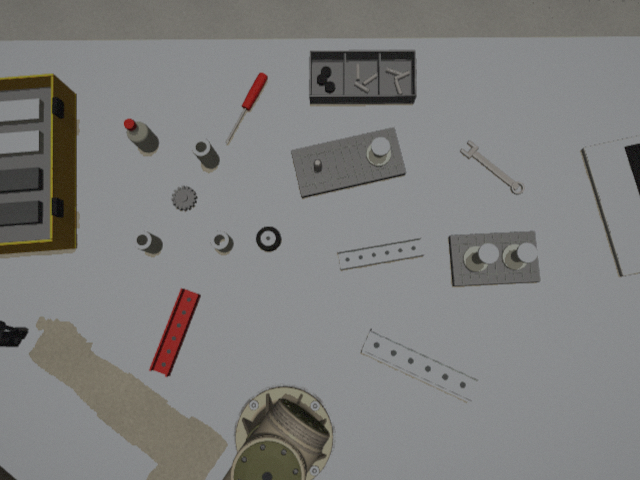

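Scene: spacers at (372,317), (308,372) and (421,370); plate pier at (225,250), shaft at (262,284). There are three channels: red (465,310), a larger grey one (355,175) and a smaller grey one (301,223; in top at 380,254). The smaller grey one is the beam. Next is a close crop of the candidates.

```bash
python3 - <<'E'
from h import *
S=cv2.imread("pics/scene.png");T=cv2.imread("pics/top.png")
c=[(S,225,250),(S,372,317),(S,308,372),(S,421,370),(T,379,152),(T,222,241),(T,205,152),(T,146,242)]
t=[]
for im,u,v in c:
    a=cv2.resize(im[v-25:v+25,u-25:u+25],(200,200),interpolation=cv2.INTER_CUBIC)
    for i in range(0,200,40): cv2.line(a,(i,0),(i,6),(0,0,255));cv2.line(a,(0,i),(6,i),(0,0,255))
    t.append(a)
cv2.imwrite("pics/c1.png",np.vstack([np.hstack(t[:4]),np.hstack(t[4:])]))
E
```

```text
(no output)
```

View pics/c1.png

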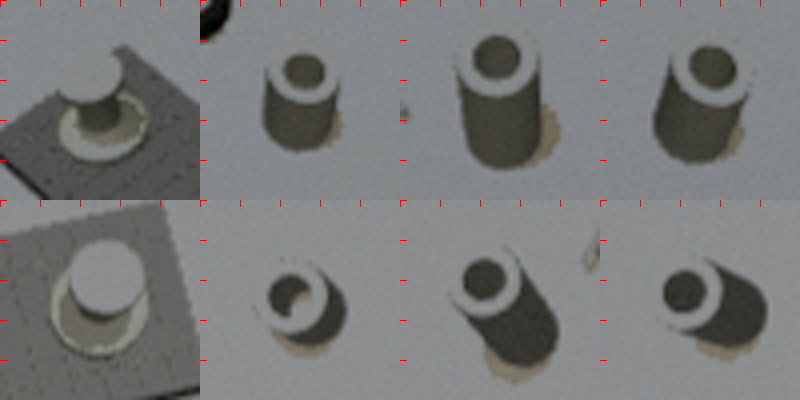

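```bash
python3 - <<'E'
from h import *
np.set_printoptions(precision=4,suppress=True)
s=get_image("scene");t=get_image("top")
for n,a,b in[("piertop",(223,243.75),(380.75,146.75)),("short",(373,310),(220.2,240)),("long",(307.2,363.2),(201.2,147)),("mid",(423.7,363),(142.2,240.2))]:
    print(n,*tri([(s,a),(t,b)]))
for k in["base","shaft_foot","pier_spot","beam","span_mid"]:
  for d in(s,t):
    for r in spotter.pinpoint(k,d)[:3]:
        uv=np.array(r["at"])*[640,480];print(k,round(r["conf"],2),uv.round(1),onz(d,uv,0.0 if k=="beam" else .02)[:2])
# crops: beam & shaft
S=cv2.cvtColor(s["img"],4);T=cv2.cvtColor(t["img"],4)
o=[]
for im,u,v,w in[(S,301,223,35),(T,380,254,50),(S,246,275,60),(T,349,161,60)]:
    a=cv2.resize(im[v-w*3//4:v+w*3//4,u-w:u+w],(400,300),interpolation=cv2.INTER_CUBIC)
    o.append(a)
cv2.imwrite("pics/c2.png",np.vstack([np.hstack(o[:2]),np.hstack(o[2:])]))
E
```

```text
piertop [ 0.6587 -0.2188  0.0797] [0.0015902056797710358, 0.0015902056797710892]
short [0.4429 0.1511 0.0568] [0.0014702174300094356, 0.0014702174300095252]
long [0.6535 0.1945 0.0943] [0.0013405108507928518, 0.0013405108507926157]
mid [0.4396 0.3251 0.0752] [0.00026543849060687365, 0.0002654384906068697]
base 0.96 [248.2 279.6] [ 0.6427 -0.1195]
base 0.55 [345.7 162.1] [ 0.6428 -0.1406]
shaft_foot 0.74 [265.5 289.3] [ 0.6194 -0.0673]
shaft_foot 0.15 [226.3 257.2] [ 0.6585 -0.2202]
shaft_foot 0.24 [267.5 236.4] [0.4592 0.0454]
pier_spot 0.97 [226.1 257.1] [ 0.6588 -0.2208]
pier_spot 0.62 [380.5 156.8] [ 0.6561 -0.2248]
beam 0.91 [354.6 172.5] [ 0.148 -0.325]
beam 0.9 [462.4 312. ] [0.2334 0.2561]
beam 0.85 [300.6 223.4] [ 0.4149 -0.23  ]
beam 0.93 [175.9 329.5] [0.2381 0.2605]
beam 0.66 [379.8 254.2] [ 0.4204 -0.2227]
beam 0.64 [418.5 361.6] [ 0.1697 -0.3099]
span_mid 0.7 [242.2 275.3] [ 0.6496 -0.1409]
span_mid 0.6 [348.  162.4] [ 0.642 -0.146]
```

View pics/c2.png

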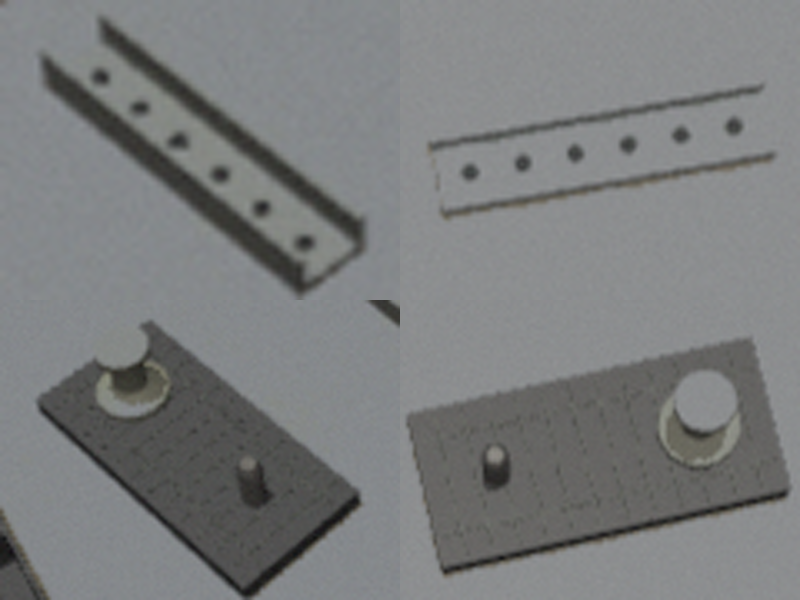

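Spacer_short is scene (372,317), world (0.443,0.151), measured top about 57 mm. Pier top is at about 80 mm, so it is the 60 mm pier. The beam is the grey channel, scene (301,223). Now the shaft tip and the beam axis.

```bash
cat >> h.py <<'E'
from scipy.spatial.transform import Rotation as Ro
def togo(p,yaw_deg=None,ref=None):
    """shift in units of tool axes and roll to reach TCP p with tool y at yaw (mod 180)"""
    o=robot.get_obs() if ref is None else ref
    R=Ro.from_quat(o["tool_rot"]).as_matrix(); d=R.T@(np.array(p)-o["tcp_pos"])/.025
    roll=None
    if yaw_deg is not None:
        cur=np.degrees(np.arctan2(R[1,1],R[0,1])); roll=-((yaw_deg-cur+90)%180-90)
    return d.round(3),roll
E
python3 - <<'E'
from h import *
np.set_printoptions(precision=4,suppress=True)
s=get_image("scene");t=get_image("top")
tip=tri([(s,(261,277.7)),(t,(317.8,162.5))]);print("tip",*tip)
a=tri([(s,(283.7,210.2)),(t,(413.5,248.1))]);b=tri([(s,(319.4,238.9)),(t,(347.5,259.4))])
print(a,b,(a[0]+b[0])/2,np.degrees(np.arctan2(*(b[0]-a[0])[[1,0]])),np.linalg.norm(a[0]-b[0]))
p=np.array([.6587,-.2188]);v=tip[0][:2]-p;yaw=np.degrees(np.arctan2(v[1],v[0]));print("plate",np.linalg.norm(v),yaw, yaw-90)
print(togo([.443,.151,.2],yaw-90))
E
```

```text
tip [ 0.6245 -0.0733  0.0689] [0.0016321852663188161, 0.0016321852663187203]
(array([ 0.4332, -0.3013,  0.0063]), [0.001743912747357877, 0.0017439127473578293]) (array([ 0.4054, -0.1443,  0.0066]), [0.0015727027388987233, 0.0015727027388987716]) [ 0.4193 -0.2228  0.0065] 100.04312250933647 0.15949764596363664
plate 0.14944183495921506 103.23499286737378 13.234992867373776
(array([-13.239,  -9.766,   2.013]), np.float64(50.592160662875756))
```

```bash
python3 -m creep '[[1,[-13.24,-9.77,2],50.6],[1,[-13.24,-9.77,2],50.6],[1,[-13.24,-9.77,2],50.6],[1,[-13.24,-9.77,2],50.6],[1,[-13.24,-9.77,2],50.6],[1,[-13.24,-9.77,2],50.6],[1,[-13.24,-9.77,2],50.6],[1,[-13.24,-9.77,2],50.6],[1,[-13.24,-9.77,2],50.6],[1,[-13.24,-9.77,2],50.6]]' 40
python3 - <<'E'
from h import *
np.set_printoptions(precision=4,suppress=True)
d=get_image("wrist");save(d,"w1.png");K,R,t=P(d);print(-R.T@t,K[0,0]);print(R)
print(robot.get_obs()["tcp_pos"],proj(d,[.443,.151,.06]), togo([.443,.151,.2],13.2))
print(spotter.pinpoint("spacer_short",d)[:2])
E
```

```text
time: 2.63
tcp_pos: [0.4437, 0.1488, 0.2004]
tool_rot: [0.621, 0.784, 0.0, 0.0]
force: [1.1, 0.0, 0.5]
finger_gap: 0.998
grip_force: 0.0
[0.429  0.217  0.3243] 399.5390589176832
[[ 0.9737  0.228   0.0002]
 [ 0.2191 -0.9356  0.2768]
 [ 0.0634 -0.2695 -0.9609]]
[0.4469 0.1436 0.1995] [316.9339 227.0991] (array([ 0.325, -0.085, -0.022]), np.float64(-0.33631843705656195))
[{'at': [0.4967, 0.431], 'conf': 0.84}]
```

View pics/w1.png

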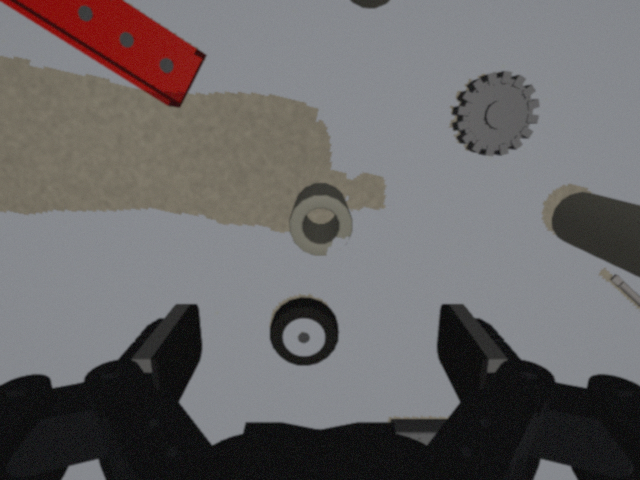

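The wrist view shows the spacer ring at about (320,221), the wheel at (304,332) and the gear at (495,113), with both fingers clear. I'll check the ring again with the arm at rest.

```bash
python3 - <<'E'
from h import *
np.set_printoptions(precision=4,suppress=True)
for i in range(3):
    d=get_image("wrist");o=robot.get_obs();print(o["time"],o["tcp_pos"],o["qvel"].round(3) if hasattr(o["qvel"],"round") else o["qvel"],(-P(d)[1].T@P(d)[2]))
g=cv2.cvtColor(d["img"],7)
# ring = bright pixels
x0,y0=280,175
c=g[y0:270,x0:365];print(np.percentile(c,[5,50,95]))
cv2.imwrite("pics/w2.png",cv2.resize(cv2.cvtColor(d["img"],4)[170:270,270:370],(600,600),interpolation=cv2.INTER_CUBIC))
E
```

```text
2.7833 [0.444  0.1484 0.2   ] [ 0.069 -0.011 -0.002  0.019  0.015  0.018] [0.4311 0.2149 0.3236]
2.8333 [0.4433 0.1498 0.2002] [ 0.053 -0.009 -0.002  0.007  0.003  0.001] [0.4299 0.2168 0.3239]
2.8833 [0.4428 0.1508 0.2003] [ 0.04  -0.007 -0.001  0.001 -0.    -0.003] [0.4289 0.2181 0.3241]
[ 56. 114. 140.]
```

View pics/w2.png

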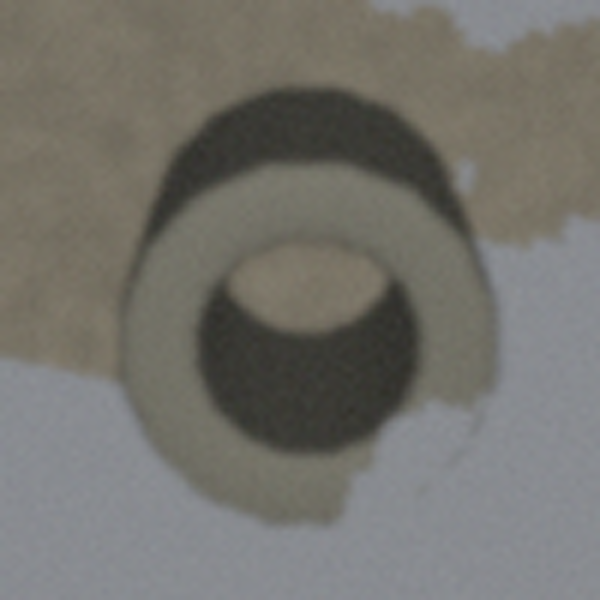

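```bash
python3 - <<'E'
from h import *
np.set_printoptions(precision=4,suppress=True)
T=cv2.cvtColor(cv2.resize(cv2.imread("pics/w2.png"),(100,100),interpolation=cv2.INTER_AREA),6)[10:93,15:88]
for i in range(2):
    d=get_image("wrist");o=robot.get_obs()
    m=cv2.matchTemplate(cv2.cvtColor(d["img"],7),T,cv2.TM_CCOEFF_NORMED);_,v,_,l=cv2.minMaxLoc(m)
    uv=np.array(l)-[15,10]+[51.4,57.5];print(o["time"],v,uv,onz(d,uv,.06),o["tcp_pos"])
E
```

```text
2.9333 0.9899657368659973 [321.4 228.5] [0.4451 0.1528 0.06  ] [0.4426 0.1515 0.2004]
2.9833 0.9879993796348572 [321.4 229.5] [0.4451 0.1528 0.06  ] [0.4425 0.1519 0.2005]
```

```bash
python3 -m creep '[[1,[0,0.1,1.5],0],[1,[0,0.1,3],0],[1,[0,0.1,4.5],0],[1,[0,0.1,5.5],0],[1,[0,0.1,6.2],0],[1,[0,0.1,6.6],0],[1,[0,0.1,6.6],0],[1,[0,0.1,6.6],0],[1,[0,0.1,6.6],0],[1,[0,0.1,6.6],0]]'
python3 -m creep '[[0,[0,0,0],0],[0,[0,0,0],0],[0,[0,0,0],0],[0,[0,0,0],0],[0,[0,0,0],0],[0,[0,0,0],0],[0,[0,0,0],0],[0,[0,0,0],0],[0,[0,0,0],0],[0,[0,0,0],0]]' 40
python3 - <<'E'
from h import *
d=get_image("wrist");save(d,"w3.png");print(robot.get_obs())
E
```

```text
time: 3.82
tcp_pos: [0.4463, 0.1522, 0.0365]
tool_rot: [0.62, 0.784, 0.001, 0.001]
force: [0.1, 0.6, -0.8]
finger_gap: 1.002
grip_force: 0.0
time: 4.65
tcp_pos: [0.4458, 0.1515, 0.0358]
tool_rot: [0.621, 0.784, 0.0, 0.0]
force: [-1.1, -0.1, 5.3]
finger_gap: 0.496
grip_force: 41.0
{'time': 4.7, 'joint_pos': array([ 1.56637826e-01,  2.97409911e-01, -5.53996924e-01,  7.18457794e-01,
        9.08787732e-05,  1.49680311e+00]), 'qvel': array([ 8.40688362e-05, -2.79347640e-04, -6.15052679e-04, -1.15189703e-03,
       -9.52762850e-05,  4.53880142e-04]), 'joint_torque': array([-8.88148835e-02, -3.75858343e+01,  2.16638285e+01, -4.93462086e-01,
       -1.00600056e-02, -4.63436954e-03]), 'tcp_pos': array([0.44582504, 0.15142728, 0.03584439]), 'tool_rot': array([6.21050678e-01, 7.83770270e-01, 3.73507618e-04, 2.82085669e-04]), 'force': array([-0.33040418, -0.21779596,  6.06253028]), 'ft_torque': array([-0.05775491,  0.23029979, -0.0164566 ]), 'grip_force': 41.02214181795716, 'finger_gap': 0.49674797980611335}
```

View pics/w3.png

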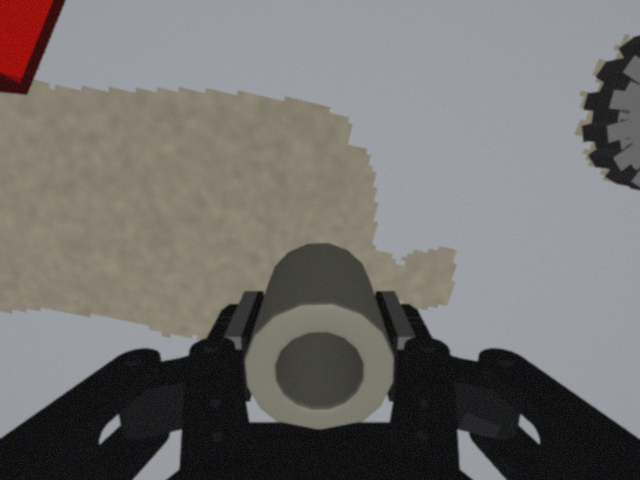

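Spacer gripped: opening 42 mm, ring at (320,366) between the pads. Lifting it toward the shaft, stopping short to look.

```bash
python3 - <<'E'
from h import *
np.set_printoptions(precision=4,suppress=True)
d=get_image("wrist");print("ring",onz(d,(320,367),.06),"bore",onz(d,(319.5,371),.06),robot.get_obs()["tcp_pos"])
E
python3 -m creep '[[0,[0,0,-1.5],0],[0,[0,0,-3],0],[0,[0,0,-4.5],0],[0,[-1.4,0.5,-5.5],0],[0,[-2.8,1.1,-6.5],0],[0,[-4.2,1.6,-6.5],0],[0,[-5.7,2.2,-6.5],0],[0,[-7.1,2.7,-6.5],0],[0,[-8.5,3.3,-6.5],0],[0,[-9.9,3.8,-6.5],0]]'
python3 -m creep '[[0,[-1.4,0.55,0],0],[0,[-2.4,0.9,0],0],[0,[-2.9,1.1,0],0],[0,[-2.9,1.1,0],0],[0,[-2.9,1.1,0],0],[0,[-2.9,1.1,0],0],[0,[-2.9,1.1,0],0],[0,[-2.9,1.1,0],0],[0,[-2.9,1.1,0],0],[0,[-2.9,1.1,0],0]]'
python3 - <<'E'
from h import *
np.set_printoptions(precision=4,suppress=True)
d=get_image("wrist");save(d,"w4.png");print(robot.get_obs()["tcp_pos"],np.abs(robot.get_obs()["qvel"]).max())
print(proj(d,[.6245,-.0733,.065]),spotter.pinpoint("shaft_foot",d)[:2])
E
```

```text
ring [0.4466 0.1547 0.06  ] bore [0.4468 0.1534 0.06  ] [0.4458 0.1515 0.0358]
time: 5.58
tcp_pos: [0.5953, -0.0696, 0.1973]
tool_rot: [0.621, 0.784, 0.0, -0.0]
force: [1.1, 0.1, -1.0]
finger_gap: 0.498
grip_force: 41.1
time: 6.42
tcp_pos: [0.6377, -0.1313, 0.1982]
tool_rot: [0.621, 0.784, 0.0, 0.0]
force: [-0.8, 0.5, -1.0]
finger_gap: 0.497
grip_force: 41.1
[ 0.6378 -0.1314  0.1981] 0.005062624924909591
[317.7576 141.3219] [{'at': [0.5103, 0.29], 'conf': 0.64}]
```

View pics/w4.png

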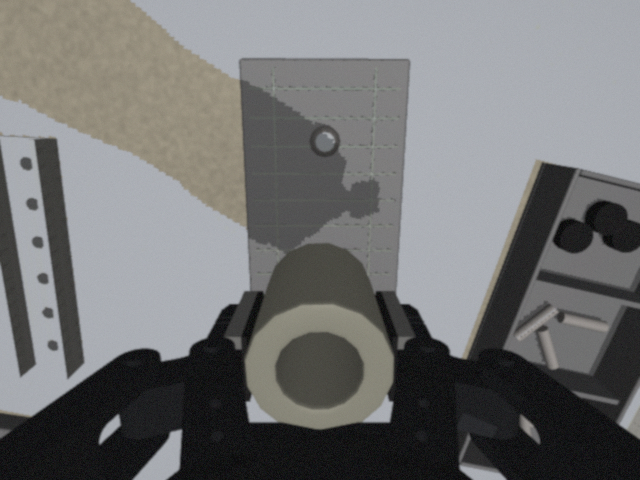

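Shaft tip shows at (325,140), the plate edge is parallel to the image, and the spacer sits unchanged in the grip. Comparing both in the same camera gives the offset.

```bash
python3 - <<'E'
from h import *
np.set_printoptions(precision=4,suppress=True)
d=get_image("wrist");o=robot.get_obs();c=o["tcp_pos"]
R=Ro.from_quat(o["tool_rot"]).as_matrix()
def tl(p): return (R.T@(p-c))*1000
for v in(366.5,370): print("spacer top in tool",tl(onz(d,(320,v),.2222)))
img=d["img"];print(robot.get_obs()["time"])
# shaft: tip small bright disc & body
cv2.imwrite("pics/w5.png",cv2.resize(cv2.cvtColor(img,4)[110:170,285:365],(800,600),interpolation=cv2.INTER_CUBIC))
for uv in[(325,140)]: print("tip",onz(d,uv,.065),tl(onz(d,uv,.065)))
s=get_image("scene");t=get_image("top")
print(tri([(d,(325,140)),(s,(261,277.7))]),tri([(d,(325,140)),(s,(261,277.7)),(t,(317.8,162.5))]))
E
```

```text
spacer top in tool [  3.2443   1.5506 -24.181 ]
spacer top in tool [  2.0933   1.5508 -24.1809]
6.5667
tip [ 0.6288 -0.0718  0.065 ] [ 60.3872   4.8913 133.015 ]
(array([ 0.6264, -0.0706,  0.0724]), [0.0024434020786724426, 0.0024434020786724135]) (array([ 0.626 , -0.0726,  0.0693]), [0.0029105916977878055, 0.002683661055732018, 0.0017196510251769128])
```

View pics/w5.png

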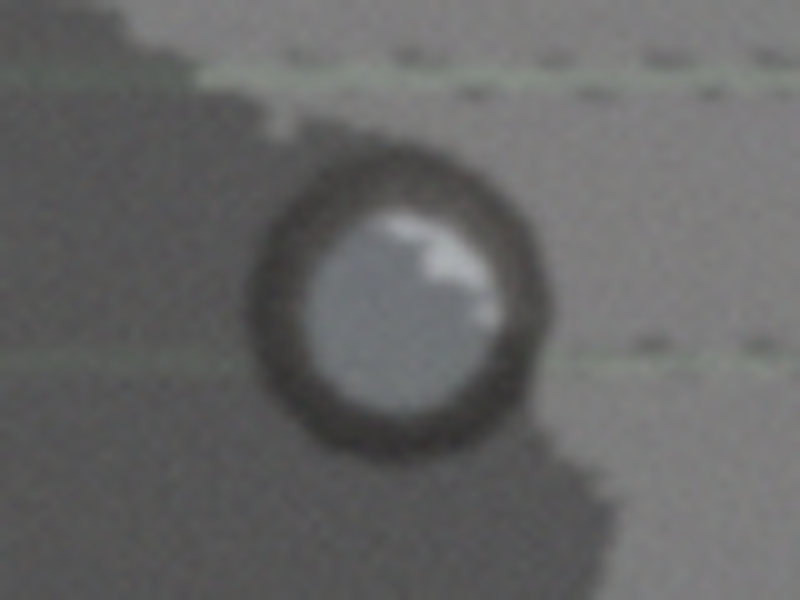

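```bash
python3 -m creep '[[0,[0,0,1.2],0],[0,[0,0,2.2],0],[0,[0,0,2.8],0],[0,[0,0,3],0],[0,[0,0,3],0],[0,[0,0,3],0],[0,[0,0,3],0],[0,[0,0,3],0],[0,[0,0,3],0],[0,[0,0,3],0]]'
python3 - <<'E'
from h import *
np.set_printoptions(precision=4,suppress=True)
d=get_image("wrist");o=robot.get_obs();c=o["tcp_pos"];print(c)
R=Ro.from_quat(o["tool_rot"]).as_matrix()
uv=proj(d,[.627,-.072,.065]);print(uv)
u,v=uv.astype(int);v=max(v,50)
g=cv2.cvtColor(d["img"],4)[v-50:v+50,u-50:u+50]
s=get_image("scene");t=get_image("top")
S=cv2.cvtColor(s["img"],4)[215:315,205:305];Tt=cv2.cvtColor(t["img"],4)[110:210,290:390]
print("crop wrist",u-50,v-50)
B=cv2.cvtColor(d["img"],4)[230:450,210:430]
cv2.imwrite("pics/w6.png",np.vstack([np.hstack([cv2.resize(a,(300,300),interpolation=cv2.INTER_CUBIC) for a in q]) for q in((g,S),(Tt,B))]))
E
```

```text
time: 7.5
tcp_pos: [0.6384, -0.1322, 0.1237]
tool_rot: [0.621, 0.784, 0.0, 0.001]
force: [0.1, -0.1, -0.5]
finger_gap: 0.492
grip_force: 41.1
[ 0.6382 -0.1322  0.1235]
[322.0639 144.136 ]
crop wrist 272 94
```

View pics/w6.png

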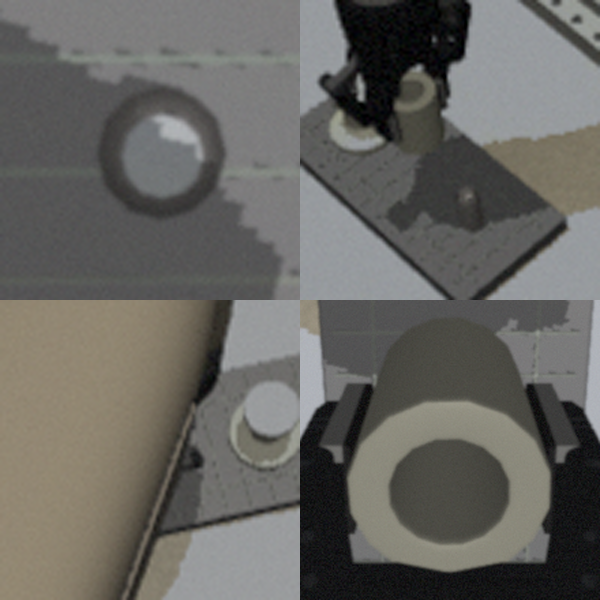

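Views: shaft tip at wrist (326,146), spacer ring at (319,366) and bore at (319.5,370); the pier is clear of the fingers. All ten pictures are used, so the rest goes by numbers.

```bash
cat >> h.py <<'E'
def camtool(d,o):
    "camera pose in tool frame: R_ct (tool->cam), t"
    K,Rc,tc=P(d);R=Ro.from_quat(o["tool_rot"]).as_matrix()
    return K,Rc@R,Rc@np.array(o["tcp_pos"])+tc
E
python3 - <<'E'
from h import *
from scipy.optimize import least_squares
np.set_printoptions(precision=2,suppress=True)
d=get_image("wrist");o=robot.get_obs();K,A,b=camtool(d,o);print(o["tcp_pos"]*1000, "cam in tool",-A.T@b*1000)
pj=lambda X:(lambda p:p[:2]/p[2])(K@(A@X+b))
th=np.linspace(0,2*np.pi,200)
def bb(x,y,z,r):
    q=np.array([pj(np.array([x+r*np.cos(a),y+r*np.sin(a),z])) for a in th]);return np.r_[q.min(0),q.max(0)]
obs_o=np.array([348-300,400-300,550-300,570-300])/1.3636+[210,230,210,230]
obs_i=np.array([89,138,210,245])/1.3636+[210,230,210,230]
r=least_squares(lambda p:np.r_[bb(p[0],p[1],p[2],.022)-obs_o,bb(p[0],p[1],p[2],.0125)-obs_i],[0.002,0,-.024]);print("spacer top",r.x*1000,r.fun)
r2=least_squares(lambda p:np.r_[bb(p[0],p[1],-.0242,.022)-obs_o,bb(p[0],p[1],-.0242,.0125)-obs_i],[0.002,0]);print("z fixed",r2.x*1000,r2.fun)
# tip
def ry(uv): v=A.T@np.linalg.inv(K)@np.array([*uv,1.]);return -A.T@b,v
for uv,c in[((325.3,141),[.6378,-.1314,.1981]),((326.3,146),o["tcp_pos"])]:
    C,v=ry(uv);z=c[2]-.065;p=C+v*(z-C[2])/v[2];print("tip in tool",p*1000)
print(spotter.pinpoint("shaft_foot",d)[:1])
E
```

```text
[ 637.94 -132.04  123.  ] cam in tool [  69.75    1.46 -124.05]
spacer top [ -0.28   1.48 -21.12] [-0.15 -1.21  0.52  3.76  1.95  1.25 -2.32 -3.7 ]
z fixed [1.69 1.48] [-2.43 -3.02  2.8   5.89  0.65  0.43 -1.03 -2.28]
tip in tool [ 59.61   5.2  133.1 ]
tip in tool [60.41  4.56 58.  ]
[{'at': [0.5077, 0.295], 'conf': 0.65}]
```

```bash
python3 - <<'E'
from h import *
from scipy.optimize import least_squares
np.set_printoptions(precision=2,suppress=True)
d=get_image("wrist");s=get_image("scene");o=robot.get_obs();K,A,b=camtool(d,o);c=o["tcp_pos"]
R=Ro.from_quat(o["tool_rot"]).as_matrix()
g=cv2.GaussianBlur(cv2.cvtColor(d["img"],7),(3,3),0)
m=(g[240:450,225:415]>110).astype(np.uint8)
cs,h=cv2.findContours(m,cv2.RETR_CCOMP,cv2.CHAIN_APPROX_NONE)
for q in cs:
    if len(q)>120:
        e=cv2.fitEllipse(q);print(len(q),np.array(e[0])+[225,240],e[1],e[2],cv2.boundingRect(q))
print("g samples",g[370,320],g[370,255],g[415,320],g[310,320])
pj=lambda X:(lambda p:p[:2]/p[2])(K@(A@X+b))
th=np.linspace(0,2*np.pi,200)
for x in(0,.001,.002):
  for r in(.022,.0125):
    q=np.array([pj(np.array([x+r*np.cos(a),.0015+r*np.sin(a),-.0242])) for a in th]).astype(np.float32);e=cv2.fitEllipse(q);print(x,r,np.array(e[0]),e[1])
tl=lambda p:(R.T@(p-c))*1000
print("scene: spacer top tool",tl(onz(s,(243,246),c[2]+.0242)),"tip tool",tl(onz(s,(261,278.5),.065)),"view dir tool",R.T@ray(s,(250,260))[1])
cr=cv2.cvtColor(s["img"],7)
print(cr[272:292,252:272])
E
```

```text
437 [319.1  368.65] (127.38573455810547, 154.97593688964844) 89.88148498535156 (21, 64, 147, 125)
240 [319.12 369.86] (78.45693969726562, 90.4811019897461) 90.31629180908203 (49, 91, 91, 79)
150 [295.09 168.97] (73.77297973632812, 281.3694763183594) 26.317977905273438 (0, 16, 37, 51)
242 [392.3  268.44] (53.452980041503906, 68.69786834716797) 141.9081268310547 (130, 0, 60, 66)
g samples 74 136 137 143
0 0.022 [319.68 372.38] (132.51840209960938, 152.76742553710938)
0 0.0125 [319.67 374.76] (75.1519775390625, 86.71744537353516)
0.001 0.022 [319.68 369.35] (133.1592559814453, 153.13636779785156)
0.001 0.0125 [319.67 371.74] (75.51471710205078, 86.92648315429688)
0.002 0.022 [319.68 366.3 ] (133.80477905273438, 153.50709533691406)
0.002 0.0125 [319.67 368.71] (75.88009643554688, 87.13652801513672)
scene: spacer top tool [  7.31  -2.43 -24.2 ] tip tool [61.05 -0.37 57.79] view dir tool [-0.54 -0.32  0.78]
[[ 59  57  56  60  60  58  59  61  64  58  58  58  57  59  58  58  60  60
   56  63]
 [ 61  54  52  59  60  58  54  61  62  58  57  60  60  58  60  59  60  60
   60  61]
 [ 58  61  59  
[... 815 characters left out ...]
  62  57
   59  57]
 [ 59  61  61  58  58  53  56  60  60  57  56  53  42  53  55  58  53  56
   59  61]
 [ 59  63  58  58  59  53  54  58  59  60  55  53  48  42  54  61  58  58
   57  57]
 [ 56  56  57  57  59  52  54  57  60  56  55  51  45  42  53  59  59  58
   60  57]
 [ 57  57  57  57  64  54  54  55  53  55  55  48  49  40  50  62  59  56
   60  57]
 [ 59  60  61  54  63  57  55  56  57  53  55  54  48  42  52  58  66  65
   65  68]
 [ 72  69  67  62  58  60  53  53  56  55  58  52  47  41  54  66  89  80
   78  91]
 [ 94  91  89  74  70  68  63  61  57  52  51  53  51  48  64  85  91  95
   94  92]
 [ 94  94  96  95  89  84  90  84  67  59  56  50  64  72  84  87  80  89
   92  92]]
```

Wrist camera has a lateral bias of about 1.5 mm. Viewing the shaft again with the tool turned half round, from the other side, cancels it. The beam grasp is symmetric, so I can stay turned.

```bash
python3 -m creep '[[0,[0.6,0.1,0],-7],[0,[1.3,0.1,0],-14],[0,[2.1,0.1,0],-21],[0,[2.9,0.1,0],-28],[0,[3.7,0.1,0],-35],[0,[4.4,0.1,0],-42],[0,[4.8,0.1,0],-49],[0,[4.8,0.1,0],-56],[0,[4.8,0.1,0],-63],[0,[4.8,0.1,0],-70]]'
python3 -m creep '[[0,[0,0,0],-7],[0,[0,0,0],-14],[0,[0,0,0],-21],[0,[0,0,0],-28],[0,[0,0,0],-35],[0,[0,0,0],-42],[0,[0,0,0],-49],[0,[0,0,0],-56],[0,[0,0,0],-63],[0,[0,0,0],-70]]'
python3 -m creep '[[0,[0,0,0],-7],[0,[0,0,0],-14],[0,[0,0,0],-21],[0,[0,0,0],-28],[0,[0,0,0],-35],[0,[0,0,0],-40],[0,[0,0,0],-40],[0,[0,0,0],-40],[0,[0,0,0],-40],[0,[0,0,0],-40]]'
python3 - <<'E'
from h import *
np.set_printoptions(precision=2,suppress=True)
for k in range(4): d=get_image("wrist")
o=robot.get_obs();K,A,b=camtool(d,o);c=o["tcp_pos"];print(c*1000,o["tool_rot"],np.abs(o["qvel"]).max(),o["time"])
uv=proj(d,[.626,-.0726,.065]);print(uv);u,v=uv.astype(int)
hsv=cv2.cvtColor(d["img"],7)[v-35:v+35,u-35:u+35]
print(hsv[::3,::3])
cv2.imwrite("pics/w7.png",cv2.cvtColor(d["img"],4))
E
```

```text
time: 8.68
tcp_pos: [0.6128, -0.0141, 0.1229]
tool_rot: [0.056, 0.998, 0.0, 0.0]
force: [-0.4, -0.8, -0.6]
finger_gap: 0.497
grip_force: 41.2
time: 9.52
tcp_pos: [0.6129, -0.0146, 0.1228]
tool_rot: [-0.527, 0.85, 0.0, 0.0]
force: [0.8, -0.1, -1.2]
finger_gap: 0.496
grip_force: 41.2
time: 10.35
tcp_pos: [0.6129, -0.0146, 0.1228]
tool_rot: [0.783, -0.622, -0.0, -0.0]
force: [0.8, -0.6, -1.5]
finger_gap: 0.491
grip_force: 41.1
[612.88 -14.64 122.79] [ 0.78 -0.62  0.   -0.  ] 0.003245694501003543 10.55
[322.97 150.  ]
[[113 114 111 113 114 112 115 110 112 115 116 112 111 115 112 112 111 113
  112 111 114 114 115 113]
 [114 115 115 113 114 114 112 112 113 114 113 113 113 116 113 113 112 112
  109 115 112 112 111 116]
 [112 114 114 117 115 113 111 115 114 114 114 112 115 113 113 112 113 114
  114 114 115 112 112 114]
 [115 114 115 113 113 116 114 113 116 112 114 116 111 111 114 114 114 113
  112 112 113 114 110 114]
 [116 115 115 112 113 115 115 114 110 104  92 102 108 112 115 113 111 112
  113 115 113 113 111 112]
 [115 116 113 114 115 112 104  74  73  74  73  71  66  70 106 114 112 113
 
[... 1144 characters left out ...]
14 116 114 116 111  69  64  64  67  74  69  59  60  65 107 111 115
  112 114 114 113 116 114]
 [113 111 114 115 112 113 112  93  77  64  60  61  72  95 110 113 114 114
  113 112 115 113 113 113]
 [126 116 119 121 126 127 117 119 121 125 122 126 117 119 123 122 125 117
  124 126 128 122 122 124]
 [117 117 117 102 109 118 119 116 105  98 106 117 115 104  99 114 118 118
  105 101 115 117 117 104]
 [116 113 116 114 114 115 116 114 116 114 113 113 117 113 113 116 111 112
  113 112 113 117 112 112]
 [114 116 117 115 114 113 116 117 113 113 113 115 113 114 111 116 113 113
  115 115 116 115 112 113]
 [115 116 114 112 116 113 115 114 119 114 116 118 114 113 114 115 115 113
  114 113 115 116 113 115]]
```

```bash
python3 - <<'E'
from h import *
np.set_printoptions(precision=2,suppress=True)
d=get_image("wrist");o=robot.get_obs();c=o["tcp_pos"]
g=cv2.cvtColor(d["img"],7)
m=np.zeros_like(g);m[115:185,287:357]=(g[115:185,287:357]>138)
M=cv2.moments(m,True);uv=(M["m10"]/M["m00"],M["m01"]/M["m00"]);print(uv,M["m00"])
R=Ro.from_quat(o["tool_rot"]).as_matrix()
pB=onz(d,uv,.065);print("B world",pB*1000,"tool",R.T@(pB-c)*1000)
RA=Ro.from_quat([.621,.784,0,0]).as_matrix();pA=np.array([.63794,-.13204,.123])+RA@np.array([.06041,.00456,.058]);print("A world",pA*1000)
p=(pA+pB)/2;print("mean",p*1000);bias=R.T@(pB-p)*1000;print("bias tool",bias, "yaw",np.degrees(np.arctan2(R[1,1],R[0,1])))
# spacer in hand now
G=cv2.GaussianBlur(g,(3,3),0);mm=(G[240:450,225:415]>110).astype(np.uint8)
for q in cv2.findContours(mm,cv2.RETR_CCOMP,cv2.CHAIN_APPROX_NONE)[0]:
    if len(q)>200: e=cv2.fitEllipse(q);print(np.array(e[0])+[225,240],e[1])
print("true tip in tool",R.T@(p-c)*1000)
E
```

```text
(316.8293577981651, 149.03853211009175) 545.0
B world [628.76 -72.38  65.  ] tool [59.81 -2.27 57.82]
A world [628.55 -72.19  65.  ]
mean [628.66 -72.29  65.  ]
bias tool [ 0.12 -0.08  0.  ] yaw -166.7969481145842
[319.08 369.6 ] (127.7226333618164, 156.5016326904297)
[319.15 369.85] (79.13851165771484, 91.45996856689453)
[319.55 271.63] (70.56080627441406, 226.0343475341797)
true tip in tool [59.69 -2.18 57.82]
```

Averaging both sides puts the shaft at (0.6287,-0.0723). Moving over it, then starting down with a force check.

```bash
python3 -m creep '[[0,[0.8,-0.05,0],0],[0,[1.6,-0.1,0],0],[0,[2.2,-0.1,0],0],[0,[2.35,-0.1,0],0],[0,[2.35,-0.1,0],0],[0,[2.35,-0.1,0],0],[0,[2.35,-0.1,0],0],[0,[2.35,-0.1,0.4],0],[0,[2.35,-0.1,0.7],0],[0,[2.35,-0.1,0.7],0]]'
python3 -m creep '[[0,[0,0,0.1],0],[0,[0,0,0.2],0],[0,[0,0,0.3],0],[0,[0,0,0.4],0],[0,[0,0,0.5],0],[0,[0,0,0.6],0],[0,[0,0,0.6],0],[0,[0,0,0.6],0],[0,[0,0,0.6],0],[0,[0,0,0.6],0]]'
python3 - <<'E'
from h import *
np.set_printoptions(precision=2,suppress=True)
d=get_image("wrist");o=robot.get_obs();print(o["tcp_pos"]*1000,o["force"],o["ft_torque"])
g=cv2.GaussianBlur(cv2.cvtColor(d["img"],7),(3,3),0);mm=(g[240:450,225:415]>110).astype(np.uint8)
for q in cv2.findContours(mm,cv2.RETR_CCOMP,cv2.CHAIN_APPROX_NONE)[0]:
    if len(q)>60: e=cv2.fitEllipse(q);print(len(q),np.array(e[0])+[225,240],e[1])
print(g[330:412:4,276:366:4])
E
```

```text
time: 11.43
tcp_pos: [0.6272, -0.0703, 0.1028]
tool_rot: [0.784, -0.621, -0.002, 0.001]
force: [-0.7, -0.6, -0.8]
finger_gap: 0.495
grip_force: 41.1
time: 12.27
tcp_pos: [0.6289, -0.0713, 0.0905]
tool_rot: [0.784, -0.621, 0.0, -0.0]
force: [-0.2, -0.4, -1.1]
finger_gap: 0.492
grip_force: 41.1
[628.9  -71.31  90.51] [-0.35 -0.53 -0.35] [-0.06 -0.   -0.02]
443 [319.07 369.49] (128.163818359375, 157.01123046875)
242 [319.11 369.92] (78.53678894042969, 90.5600814819336)
171 [256.39 248.27] (22.305192947387695, 70.06067657470703)
[[141 141 139 138 137 139 137 136 131 128 129 127 128 129 134 136 136 137
  137 137 138 138 138]
 [140 139 138 136 137 134 126 103  77  74  73  73  72  72  87 113 130 134
  136 136 137 137 137]
 [139 137 137 135 120  85  70  71  71  72  71  72  73  70  70  69  72  93
  131 136 136 136 137]
 [138 137 135 110  69  70  70  71  72  71  72  72  72  71  71  69  69  69
   84 129 137 136 137]
 [136 134 110  68  68  70  71  70  71  72  71  71  71  72  71  70  69  68
   67  75 126 135 136]
 [136 113  66  67  69  70  70  71  72  72  72  71  71  71  70  71  69  69
   67  66 
[... 768 characters left out ...]
 67  68  66  84 134]
 [134  89  69  69  69  71  71  71  71  72  72  71  70  72  70  69  69  69
   68  66  71 117 135]
 [135 122  74  70  70  72  71  72  72  72  72  72  72  71  71  71  70  68
   69  70  87 135 137]
 [137 135 103  75  70  71  71  72  72  71  72  71  72  71  70  70  70  70
   70  86 130 137 136]
 [137 137 137 116  81  72  72  72  72  72  72  72  71  71  70  70  69  72
   90 132 137 137 136]
 [136 137 137 137 127  89  79  74  72  71  73  72  71  71  71  75  82 101
  138 137 137 136 136]
 [136 136 136 137 138 137 127 107  88  81  80  80  81  82  94 118 138 140
  138 137 135 136 135]
 [135 136 136 136 137 138 139 141 141 136 137 136 138 140 142 140 139 136
  137 136 134 134 136]]
```

```bash
python3 -m creep '[[0,[0,0,0.1],0],[0,[0,0,0.2],0],[0,[0,0,0.3],0],[0,[0,0,0.4],0],[0,[0,0,0.5],0],[0,[0,0,0.6],0],[0,[0,0,0.7],0],[0,[0,0,0.8],0],[0,[0,0,0.9],0],[0,[0,0,1],0]]'
python3 -m creep '[[0,[0,0,0.05],0],[0,[0,0,0.1],0],[0,[0,0,0.15],0],[0,[0,0,0.2],0],[0,[0,0,0.25],0],[0,[0,0,0.3],0],[0,[0,0,0.34],0],[0,[0,0,0.36],0],[0,[0,0,0.36],0],[0,[0,0,0.36],0]]'
```

```text
time: 13.15
tcp_pos: [0.6287, -0.0712, 0.065]
tool_rot: [0.784, -0.621, -0.0, -0.0]
force: [0.5, 0.4, -0.5]
finger_gap: 0.498
grip_force: 41.1
time: 13.98
tcp_pos: [0.6287, -0.0713, 0.0563]
tool_rot: [0.784, -0.621, -0.0, -0.0]
force: [-0.1, 0.1, -1.3]
finger_gap: 0.498
grip_force: 41.1
```

```bash
python3 -m creep '[[0,[0,0,0.02],0],[0,[0,0,0.04],0],[0,[0,0,0.06],0],[0,[0,0,0.06],0],[0,[0,0,0.06],0],[0,[0,0,0.06],0],[0,[0,0,0.06],0],[0,[0,0,0.06],0],[0,[0,0,0.06],0],[0,[0,0,0.06],0]]'
```

```text
time: 14.82
tcp_pos: [0.6289, -0.0713, 0.0559]
tool_rot: [0.784, -0.621, 0.0, -0.0]
force: [-2.0, 0.2, 5.5]
finger_gap: 0.498
grip_force: 41.9
```

```bash
python3 -m creep '[[0.6,[0,0,0],0],[0.7,[0,0,0],0],[0.85,[0,0,0],0],[1,[0,0,0],0],[1,[0,0,0],0],[1,[0,0,-0.5],0],[1,[0,0,-1.2],0],[1,[0,0,-2.2],0],[1,[0,0,-3.4],0],[1,[0,0,-4.6],0]]'
python3 -m creep '[[1,[0.5,1.4,-1.1],1],[1,[1.1,2.9,-1.1],3.2],[1,[1.7,4.3,-1.1],3.2],[1,[2.3,5.7,-1.1],3.2],[1,[2.9,7.1,-1.1],3.2],[1,[3.5,8.4,-1.1],3.2],[1,[4,9.3,-1.1],3.2],[1,[4,9.55,-1.1],3.2],[1,[4,9.55,-1.1],3.2],[1,[4,9.55,-1.1],3.2]]'
python3 - <<'E'
from h import *
np.set_printoptions(precision=2,suppress=True)
for k in range(6): d=get_image("wrist")
s=get_image("scene");t=get_image("top");save(s,"s8.png");save(t,"t8.png")
d=get_image("wrist");o=robot.get_obs();K,A,b=camtool(d,o);print(o["tcp_pos"]*1000,np.abs(o["qvel"]).max(),o["time"]);save(d,"w8.png")
g=cv2.cvtColor(d["img"],7);print("pred holes",[proj(d,[.4332+(i/5)*(.4054-.4332),-.3013+(i/5)*(-.1443+.3013),.006]) for i in range(6)])
m=(cv2.GaussianBlur(g,(3,3),0)<85).astype(np.uint8)
n,l,st,ce=cv2.connectedComponentsWithStats(m)
print([(c.round(1).tolist(),int(x[4])) for c,x in zip(ce,st) if 40<x[4]<600])
E
```

```text
time: 15.65
tcp_pos: [0.6281, -0.0711, 0.1702]
tool_rot: [0.784, -0.621, -0.001, 0.0]
force: [1.3, -0.5, -0.4]
finger_gap: 1.0
grip_force: 0.0
time: 16.48
tcp_pos: [0.4195, -0.2232, 0.1975]
tool_rot: [0.766, -0.643, 0.0, -0.0]
force: [0.1, 0.4, 0.4]
finger_gap: 1.003
grip_force: 0.0
[ 419.56 -222.87  197.13] 0.005031766999101861 16.9333
pred holes [array([321.28, 111.82]), array([321.19, 155.08]), array([321.11, 195.96]), array([321.04, 234.65]), array([320.97, 271.32]), array([320.9 , 306.13])]
[([458.2, 0.8], 44), ([32.6, 104.3], 60), ([317.8, 111.2], 115), ([39.9, 132.1], 70), ([317.9, 154.6], 104), ([52.8, 186.3], 56), ([318.0, 195.6], 96), ([341.0, 217.0], 41), ([60.8, 218.0], 43), ([295.4, 239.5], 69), ([606.2, 232.6], 159), ([318.0, 234.5], 126), ([6.2, 251.5], 48), ([29.6, 252.3], 42), ([69.0, 259.1], 47), ([340.4, 278.3], 62), ([318.6, 271.1], 107), ([568.9, 273.8], 140), ([9.2, 276.4], 80), ([31.9, 275.2], 76), ([75.3, 284.4], 73), ([30.2, 296.7], 97), ([11.0, 301.3], 58), ([46.0, 300.4], 48), ([21.8, 303.9], 53), ([82.8, 309.1], 83), ([318.4, 306.0], 76), ([87.4, 330.8], 65)]
```

```bash
python3 - <<'E'
from h import *
np.set_printoptions(precision=4,suppress=True)
d=get_image("wrist");o=robot.get_obs()
H=np.array([onz(d,uv,.006) for uv in[(317.8,111.2),(317.9,154.6),(318,195.6),(318,234.5),(318.6,271.1),(318.4,306)]])
c=(H[0]+H[-1])/2;print(H.mean(0),c,np.linalg.norm(np.diff(H,axis=0),axis=1));v=H[-1]-H[0];yaw=np.degrees(np.arctan2(v[1],v[0]));print("beam yaw",yaw)
print(togo([c[0],c[1],.024],yaw-90,o))
s=get_image("scene");t=get_image("top")
for n,d2 in(("scene",s),("top",t)):
    e=proj(d2,[.6287,-.0723,.08]);print(n,"expect top",e,"foot",proj(d2,[.6287,-.0723,.02]),[(r["conf"],(np.array(r["at"])*[640,480]).round(1)) for r in spotter.pinpoint("spacer_short",d2)[:3]])
    u,v=e.round().astype(int);print(cv2.cvtColor(d2["img"],7)[v-14:v+15:2,u-14:u+15:2])
E
```

```text
[ 0.4216 -0.2227  0.006 ] [ 0.4216 -0.2228  0.006 ] [0.032  0.032  0.0321 0.0318 0.032 ]
beam yaw 100.1904847643633
(array([ 0.009, -0.085,  6.926]), np.float64(-0.11869676337710189))
scene expect top [258.5169 276.033 ] foot [261.3582 289.6132] [(0.61, array([257.8, 285.6]))]
[[ 88  90  91  88  81  87  91  89  91 126 143 148 148 147 149]
 [ 86  87  94  86  71  90  88  92  83  89 106 144 146 147 148]
 [ 89  78  85  85  85  81  76  83  88  90  89 103 146 145 148]
 [ 87  87  90  87  89  84  91  94  99  90  80  88  95 133 142]
 [ 87  87  87  90  85 144 150 147 148 134 108  88  89  91 125]
 [ 89  87  76 103 148 138 103  71 104 142 146 102  90  83  87]
 [ 90  84  89 134 142  62  64  69  70  92 146 111  85  88  89]
 [ 81  87  92 145 117  59  66  76  76  93 147 100  88  90  88]
 [ 88  89  87 141 148  66  67 117 119 140 144  67  87  83  91]
 [ 87  87  81 104 143 146 132 135 147 144  84  50  79  88  88]
 [ 90  85  91  73  86 125 134 133 113  67  61  54  70  91  80]
 [ 79  89  91  78  69  71  74  69  66  67  61  56  50  84  87]
 [ 87  91  87  85  68  68  69  72  72  66  62  55  47  56  82]
 [ 
[... 461 characters left out ...]
8 110]
 [108 110 106 114 154 153 130 112 122 150 152 117 110 110 109]
 [109 100 100 147 155 104  56  60  58  90 155 151 111 108 110]
 [110 109 113 153 145  55  56  60  61  56 146 152  94 107 110]
 [112 111 108 155 143  56  86 130  89  57 144 152  80 111 110]
 [109 110 108 150 155  82 130 146 138  73 153 148  90 112 108]
 [110 109 109  99 153 150 138 140 125 147 153 107  93 111 110]
 [113 110 112  55 103 153 153 153 154 155 116  59  91 112 108]
 [107 108 107  66  55  70 110 116 113  82  60  53  93 110 110]
 [ 93 112 104  71  51  57  57  58  56  57  58  64 105 106 114]
 [110 113 111  75  62  53  60  61  61  59  56  78 111 109 111]
 [109 114 112 104  76  66  56  56  57  61  68 109 108 108 111]]
```

Spacer is on the shaft with its ring at the right height in both views. Beam centre is (0.4216,-0.2228), yaw 100.2°, hole pitch 32 mm. The plate's span middle is (0.6458,-0.1453), yaw 103.2°. Now grasping the beam.

```bash
python3 -m creep '[[1,[0,-0.09,1.5],0],[1,[0,-0.09,3],0],[1,[0,-0.09,4.5],0],[1,[0,-0.09,5.7],0],[1,[0,-0.09,6.5],0],[1,[0,-0.09,6.9],0],[1,[0,-0.09,6.9],0],[1,[0,-0.09,6.9],0],[1,[0,-0.09,6.9],0],[1,[0,-0.09,6.9],0]]'
python3 -m creep '[[0,[0,0,0],0],[0,[0,0,0],0],[0,[0,0,0],0],[0,[0,0,0],0],[0,[0,0,0],0],[0,[0,0,0],0],[0,[0,0,0],0],[0,[0,0,0],0],[0,[0,0,0],0],[0,[0,0,0],0]]' 60
python3 - <<'E'
from h import *
np.set_printoptions(precision=4,suppress=True)
d=get_image("wrist");o=robot.get_obs();R=Ro.from_quat(o["tool_rot"]).as_matrix();print(o["tcp_pos"],o["force"],np.degrees(np.arctan2(R[1,1],R[0,1])))
print(togo([.6458,-.1453,.17],13.2,o))
E
```

```text
time: 18.02
tcp_pos: [0.4224, -0.2236, 0.026]
tool_rot: [0.766, -0.643, 0.001, -0.0]
force: [-1.1, 0.1, 0.3]
finger_gap: 0.997
grip_force: 0.0
time: 18.85
tcp_pos: [0.4218, -0.2231, 0.0255]
tool_rot: [0.766, -0.643, 0.001, 0.0]
force: [-1.4, 0.8, 5.0]
finger_gap: 0.501
grip_force: 62.5
[ 0.4218 -0.2232  0.0255] [-0.4432  0.4583  5.4103] -169.97143473067212
(array([-1.501, -9.371, -5.774]), np.float64(-3.171434730672104))
```

```bash
python3 -m creep '[[0,[0,0,-0.8],0],[0,[0,0,-2],0],[0,[0,0,-3.5],0],[0,[0,0,-5],0],[0,[-0.2,-1.2,-5.8],-1],[0,[-0.5,-2.7,-5.8],-2],[0,[-0.7,-4.2,-5.8],-3.2],[0,[-0.9,-5.7,-5.8],-3.2],[0,[-1.2,-7.2,-5.8],-3.2],[0,[-1.4,-8.4,-5.8],-3.2]]'
python3 -m creep '[[0,[-0.1,-0.7,0],0],[0,[-0.1,-0.97,0],0],[0,[-0.1,-0.97,0],0],[0,[-0.1,-0.97,0],0],[0,[-0.1,-0.97,0],0],[0,[-0.1,-0.97,0],0],[0,[-0.1,-0.97,0],0],[0,[-0.1,-0.97,0],0],[0,[-0.1,-0.97,0],0],[0,[-0.1,-0.97,0],0]]'
python3 - <<'E'
from h import *
np.set_printoptions(precision=4,suppress=True)
d=get_image("wrist");o=robot.get_obs();R=Ro.from_quat(o["tool_rot"]).as_matrix();print(o["tcp_pos"],np.degrees(np.arctan2(R[1,1],R[0,1])),togo([.6458,-.1453,.1055],13.2,o))
K,A,b=camtool(d,o)
g=cv2.GaussianBlur(cv2.cvtColor(d["img"],7),(3,3),0)
n,l,st,ce=cv2.connectedComponentsWithStats((g<85).astype(np.uint8))
H=[(c.round(1).tolist(),int(x[4])) for c,x in zip(ce,st) if 60<x[4]<1500 and 270<c[0]<370];print(H)
# plate edges + pier foot: threshold map row samples
for v in(20,40,60,80,100,130,160,200): print(v,[int(x) for x in g[v,180:460:8]])
for i in range(6): print(proj(d,R@np.array([-.08+.032*i,0,.0195])+o["tcp_pos"]))
save(d,"w9.png")
E
```

```text
time: 19.73
tcp_pos: [0.624, -0.1503, 0.1691]
tool_rot: [0.784, -0.621, -0.0, -0.0]
force: [1.2, -0.9, -2.1]
finger_gap: 0.501
grip_force: 62.2
time: 20.57
tcp_pos: [0.6449, -0.1441, 0.1701]
tool_rot: [0.784, -0.621, 0.0, -0.0]
force: [-0.3, 0.1, -3.0]
finger_gap: 0.493
grip_force: 62.3
[ 0.645 -0.144  0.17 ] -166.78964579088802 (array([ 0.057, -0.019,  2.58 ]), np.float64(0.010354209111994805))
[([318.7, 95.9], 585), ([318.9, 190.2], 487), ([319.1, 273.6], 489), ([319.2, 348.0], 431), ([319.2, 414.6], 379)]
20 [153, 153, 153, 153, 153, 153, 153, 152, 152, 145, 152, 153, 152, 153, 153, 152, 153, 152, 152, 153, 152, 152, 152, 153, 152, 119, 153, 153, 153, 152, 153, 152, 153, 153, 152]
40 [153, 152, 154, 154, 153, 153, 108, 112, 152, 151, 48, 125, 154, 154, 153, 154, 154, 154, 153, 154, 154, 153, 153, 154, 148, 58, 154, 144, 107, 108, 153, 153, 153, 153, 154]
60 [154, 154, 154, 154, 153, 154, 104, 112, 153, 153, 51, 147, 154, 154, 154, 154, 155, 154, 154, 154, 155, 154, 153, 154, 144, 63, 154, 132, 101, 105, 153, 154, 152, 153, 153]
80 [154, 155, 154, 154, 155, 154, 111, 110, 152, 155,
[... 249 characters left out ...]
103, 154, 111, 108, 109, 155, 154, 154, 154, 153]
130 [154, 155, 154, 154, 154, 155, 154, 110, 121, 155, 59, 115, 155, 156, 154, 155, 155, 155, 155, 155, 155, 155, 156, 156, 78, 136, 155, 108, 107, 144, 155, 155, 154, 155, 154]
160 [155, 155, 154, 154, 154, 155, 156, 108, 109, 155, 95, 95, 154, 155, 155, 154, 155, 155, 155, 154, 154, 155, 154, 155, 62, 152, 154, 107, 106, 155, 155, 155, 155, 155, 155]
200 [154, 154, 154, 154, 155, 155, 155, 104, 108, 156, 145, 64, 144, 156, 156, 155, 134, 76, 76, 148, 155, 155, 156, 155, 56, 156, 148, 106, 102, 155, 155, 156, 154, 155, 155]
[322.0496 473.3948]
[322.1552 413.2286]
[322.2724 346.5368]
[322.4029 272.1972]
[322.5493 188.8142]
[322.7147  94.6306]
```

```bash
python3 - <<'E'
from h import *
np.set_printoptions(precision=1,suppress=True)
d=get_image("wrist");o=robot.get_obs();R=Ro.from_quat(o["tool_rot"]).as_matrix();c=o["tcp_pos"]
g=cv2.GaussianBlur(cv2.cvtColor(d["img"],7),(3,3),0).astype(float)
for v in range(40,221,20):
    r=g[v]; L=[u for u in range(205,250) if r[u]>131>=r[u+1]][:1]; Rr=[u for u in range(435,390,-1) if r[u]>131>=r[u-1]][:1]
    if L and Rr:
        a,b=onz(d,(L[0]+.5,v),.02),onz(d,(Rr[0]-.5,v),.02);m=R.T@((a+b)/2-c);print(v,L,Rr,"mid in tool mm",m[:2]*1000,"width",np.linalg.norm(a-b)*1000)
# pier/spacer end: plate end edge rows along col 240..250
print(g[10:60:2,240].astype(int),[ (R.T@(onz(d,(240,v),.02)-c))[0]*1000 for v in(20,30,40)])
E
```

```text
40 [224] [417] mid in tool mm [121.3  -0.3] width 119.85039459435278
60 [225] [416] mid in tool mm [109.8  -0.3] width 120.10028071817788
80 [226] [415] mid in tool mm [98.  -0.3] width 120.35656142315956
100 [228] [414] mid in tool mm [85.9  0.1] width 119.97113047727147
120 [229] [412] mid in tool mm [73.5 -0.2] width 119.5752998720376
140 [230] [411] mid in tool mm [60.7 -0.2] width 119.83482547502625
160 [231] [410] mid in tool mm [47.6 -0.2] width 120.1013505717223
180 [232] [409] mid in tool mm [34.1 -0.2] width 120.37516220142273
200 [234] [408] mid in tool mm [20.3  0.1] width 119.96328126093424
220 [234] [425] mid in tool mm [6.1 6.1] width 133.60597842228873
[153 153 153 152 153 152 145 140 139 138 138 136 135 133 132 130 130 127
 126 125 124 123 122 123 112] [np.float64(132.56327157815076), np.float64(126.98534972854463), np.float64(121.33784599608055)]
```

The beam hangs parallel to the plate's midline within 0.3 mm, with 1.5 mm to shift lengthways. Lowering.

```bash
python3 -m creep '[[0,[0.06,0,0.4],0],[0,[0.06,0,0.9],0],[0,[0.06,0,1.4],0],[0,[0.06,0,1.8],0],[0,[0.06,0,2.1],0],[0,[0.06,0,2.3],0],[0,[0.06,0,2.4],0],[0,[0.06,0,2.45],0],[0,[0.06,0,2.5],0],[0,[0.06,0,2.5],0]]'
python3 -m creep '[[0,[0,0,0.02],0],[0,[0,0,0.04],0],[0,[0,0,0.06],0],[0,[0,0,0.08],0],[0,[0,0,0.1],0],[0,[0,0,0.1],0],[0,[0,0,0.1],0],[0,[0,0,0.1],0],[0,[0,0,0.1],0],[0,[0,0,0.1],0]]'
```

```text
time: 21.5
tcp_pos: [0.6458, -0.1454, 0.1076]
tool_rot: [0.784, -0.621, 0.0, -0.0]
force: [-0.5, 0.3, -2.2]
finger_gap: 0.502
grip_force: 62.3
time: 22.33
tcp_pos: [0.6457, -0.1453, 0.1056]
tool_rot: [0.784, -0.621, 0.0, -0.0]
force: [-2.2, 1.4, 5.4]
finger_gap: 0.501
grip_force: 63.1
```

```bash
python3 -m creep '[[0.6,[0,0,0],0],[0.7,[0,0,0],0],[0.85,[0,0,0],0],[1,[0,0,0],0],[1,[0,0,0],0],[1,[0,0,-0.4],0],[1,[0,0,-1],0],[1,[0,0,-2],0],[1,[0,0,-3.2],0],[1,[0,0,-4],0]]'
python3 -m creep '[[1,[0,0,0],0],[1,[0,0,0],0],[1,[0,0,0],0],[1,[0,0,0],0],[1,[0,0,0],0],[1,[0,0,0],0],[1,[0,0,0],0],[1,[0,0,0],0],[1,[0,0,0],0],[1,[0,0,0],0]]'
python3 - <<'E'
from h import *
np.set_printoptions(precision=2,suppress=True)
d=get_image("wrist");o=robot.get_obs();R=Ro.from_quat(o["tool_rot"]).as_matrix();c=o["tcp_pos"];print(c)
g=cv2.GaussianBlur(cv2.cvtColor(d["img"],7),(3,3),0)
n,l,st,ce=cv2.connectedComponentsWithStats((g<90).astype(np.uint8))
H=sorted([q for q,x in zip(ce,st) if 60<x[4]<700 and 300<q[0]<340 and x[2]<40],key=lambda q:q[1])
M=np.array([.6458,-.1453,.086])
for q in H: print(q,(R.T@(onz(d,q,.086)-M))*1000)
s=get_image("scene");t=get_image("top")
for k in["spacer_mid","spacer_long","spacer_short","gear","wheel","glue","beam"]:
    print(k,[[(round(r["conf"],2),(np.array(r["at"])*[640,480]).round(0).tolist()) for r in spotter.pinpoint(k,x)[:3]] for x in(s,t)])
E
```

```text
time: 23.17
tcp_pos: [0.646, -0.1455, 0.2082]
tool_rot: [0.784, -0.621, 0.001, -0.0]
force: [0.7, -0.3, 0.8]
finger_gap: 1.003
grip_force: 0.0
time: 24.0
tcp_pos: [0.6455, -0.1453, 0.2047]
tool_rot: [0.784, -0.621, -0.0, -0.0]
force: [1.0, -0.5, -0.0]
finger_gap: 1.001
grip_force: 0.0
[ 0.65 -0.15  0.2 ]
[318.75 107.78] [79.65 -1.11 -0.01]
[318.52 164.01] [47.62 -1.27 -0.01]
[319.12 216.84] [15.22 -0.92 -0.  ]
[318.87 264.99] [-16.46  -1.1    0.  ]
[318.97 310.47] [-48.51  -1.06   0.01]
[319.03 352.87] [-80.41  -1.03   0.01]
spacer_mid [[(0.89, [420.0, 380.0])], []]
spacer_long [[(0.82, [310.0, 379.0]), (0.57, [266.0, 177.0])], [(0.91, [208.0, 164.0])]]
spacer_short [[(0.7, [228.0, 260.0]), (0.63, [260.0, 289.0])], []]
gear [[(0.88, [360.0, 380.0]), (0.48, [311.0, 379.0])], [(0.6, [184.0, 200.0]), (0.45, [208.0, 162.0])]]
wheel [[(0.92, [346.0, 296.0])], []]
glue [[(0.71, [334.0, 450.0]), (0.3, [417.0, 379.0])], [(0.61, [151.0, 143.0])]]
beam [[(0.95, [461.0, 316.0]), (0.84, [351.0, 173.0]), (0.74, [238.0, 259.0])], [(0.75, [416.0, 362.0])]]
```

```bash
python3 -c "
from rig import robot
print(robot.close_job())"
```

```text
the job is handed in; nothing more can be done
None
```

The 60 mm spacer, matching the 60 mm pier, stands fully down over the shaft; the beam lies open side up across both, level and about 1 mm off centre by the wrist camera; handed in at about 24 s, with no verdict returned.

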